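# Bring the trolley wheel's valve to the top

## Task

The wheel from the gas-bottle trolley is on the bench stand, waiting for its tyre pressure check. With your fingertips push on its spokes, one and then the next, to turn it until the valve with the yellow cap stands at the very top of the wheel, and leave it at rest there. Keep off the dirty tyre and do not push on the valve; nothing is to be picked up, and the stand and the things lying around it stay where they are.

Things in the scene. Friction and masses are not known exactly. Their poses are not given: they have to be found in the camera images.
- stand: Grey steel bench stand, loose but heavy (5 kg). Origin: centre of the underside of its foot plate (220 x 220 x 12 mm). x points away from the robot (front to back), y left, z up. It carries the wheel on a spindle tipped up 35 degrees, so the wheel leans back, its top away from the robot. Its legs and bearing are all behind the wheel (39 mm and more behind its middle plane); nothing stands in front
- hub (a point): Centre of the wheel, in its middle plane: 30 mm in front (-x) of the stand's origin and 165 mm above the bench. The wheel's axis runs from here in the stand's x-z plane towards the robot and 35 degrees upwards. Hub 48 mm across, reaching 30 mm in front of the middle plane (axle nut 41 mm)
- wheel (a joint): Turn of the wheel in rad: 0 (or any whole turns, 2 pi) with the valve at the top, growing clockwise as seen from the robot's side (valve going from the top towards the stand's -y side). It turns many turns either way on a greased bearing that makes it stay where it is left; about 3 to 4 N on the middle of a spoke moves it
- spoke_mid (a point): Middle of one of the five straight red spokes, 61 mm from the hub centre, 36 degrees clockwise from the valve (seen from the robot's side); the others follow every 72 degrees. Each is 14 mm wide and 26 mm deep (13 mm to front and back of the wheel's middle plane), free between the hub (radius 24 mm) and the inside of the rim (radius 98 mm; the rim is 34 mm wide)
- valve_foot (a point): Where the valve stem leaves the inside of the rim: 98 mm from the hub centre, in the middle plane, half-way between two spokes
- valve_cap (a point): Middle of the yellow valve cap, 72 mm from the hub centre, on the straight line from the hub to the valve foot. Cap 12 mm across and 16 mm long
- valve: The tyre valve: straight stem, 12 mm across with its cap, pointing from the rim towards the hub, from radius 99 mm to 63 mm. Its body origin lies at the hub centre, z axis towards the valve
- tyre: Black pneumatic tyre, 298 mm outside diameter, 43 mm wide (21.5 mm to the front and back of the middle plane), from radius 106 mm outwards. Origin at the hub centre, x along the axle to the back, z towards the valve
- gauge: Bystander: black hand-held tyre pressure gauge lying on the bench beside the stand, 110 x 40 x 22 mm. Origin at its underside
- spanner: Bystander: steel open spanner lying flat beside the stand, 160 mm long, about 10 mm high. Origin at its underside
- grease: Bystander: grease jar with blue lid beside the stand, 64 mm across, 55 mm high. Origin: centre of its underside
- pen_cup: Bystander: dark metal cup of pens beside the stand, 80 mm across, cup 95 mm, pens to about 155 mm high. Origin: centre of its underside

How it is judged:
At the end, for the whole second after the job is handed in: The valve foot stands at the top of the wheel, within 12 mm to either side of the line straight above the hub (about 7 degrees of turn), the wheel is at rest, and the stand (20 mm) and the things around it (25 mm) are where they were (y of valve_foot in the frame of stand between -0.012 and 0.012 m and height (world z) of valve_foot above 0.22 m and velocity of joint wheel between -0.03 and 0.03 rad/s and distance of stand from where it was at the start of the episode below 0.02 m and angle between stand's own z axis and vertical below 0.03 rad and distance of each of gauge, spanner, grease, pen_cup from where it was at the start of the episode below 0.025 m); the robot touches nothing.
It fails at once if the dirty tyre was pushed (more than 3 N) (contact force between any of the fingers, the arm and tyre above 3 N).
It fails at once if the valve was pushed (more than 3 N) (contact force between any of the fingers, the arm and valve above 3 N).
It fails at once if the stand was dragged, tipped or lifted (distance of stand from where it was at the start of the episode above 0.02 m or angle between stand's own z axis and vertical above 0.06 rad or height (world z) of stand above 0.008 m).
It fails at once if a thing lying around the stand was moved or lifted (distance of any of gauge, spanner, grease, pen_cup from where it was at the start of the episode above 0.025 m).
It also fails if it takes over 58 s, if anything falls off the work surface, if the arm or the gripper's body presses on something with over 40 N, if the wrist force passes 120 N, or if a joint passes its speed limit or range.

## Robot

A 6-joint arm with a two-finger parallel gripper is mounted at the origin on the work surface. World frame = base frame: x ahead of the robot, y to its left, z up, the work surface at z = 0. Lengths are in m, angles in rad, forces in N, time in s.
With the tool pointing down it reaches from about 0.225 to 0.875 m from the base axis. Payload 3.4 kg.
Tool frame: the origin (TCP) lies on the centre line of the jaws, within the pads' length; the fingertips stand 11 mm ahead of it and the grasp point (between the pads) lies 8 mm behind it; z points along the fingers, y is the line along which they close (so a half turn about z gives the same grasp; the last joint's range is limited). The gripper opens to 85 mm and grips with 20 to 120 N. Pads are 22 mm wide; open, the fingers measure 114 mm over their backs; the gripper's body (76 mm by 85 mm) begins 54 mm behind the grasp point. The pads swing forward as they close: fully open they stand 13 mm farther back than shut.
Start: joints at [-1.25, 0.276, 1.505, -0, 1.361, -0.121], TCP at [0.246, -0.52, 0.242] pointing down, gripper open.
Joint ranges: [-2.89, 2.89], [-0.75, 2.08], [0.22, 2.7], [-1.18, 4.32], [0.11, 2.71], [-2.7, 2.7]. Speed limits (rad/s): [2.57, 2.57, 3.14, 3.14, 3.14, 3.14].

## Interface

Orientations are given as a unit quaternion [w, x, y, z].
In Python, from rig import manip, eyes, job gives the robot as it stands.
- The arm moves only by the tool drive_tool, never from a script. Its argument "rows" is a list of rows, each a list of 3 entries, a list of its own where there are three numbers: the turn, a rotation vector about the world's x, y, z in rad, then the shift along the world's x, y, z in cm, then the finger opening in cm, from 0 to 8.54. A call has 1 to 8 rows; each row shifts and turns the commanded pose from where the row before left it; what a row does not reach is not made up. A row lasts 1/8 s, in which the tool goes at most 62.5 mm and 10.7 degrees, less where a joint would pass 70% of its speed; a pose out of reach is approached as far as the arm can. A call is refused whole if a number of a shift passes 6.25 or a number of a turn 0.188, either way. A call with a gripper value outside its range is refused whole. The fingers move at their own pace and stop on an object; "force" is the grip in N (left out, the last holds). Time passes only in rows, so rows that do not move let the fingers close. It gives the time, the measured TCP pose, the force, the opening and the grip force at its end, in the units of the state.
- manip.get_state(): the state, without advancing time (a new reading comes with each control period).
- eyes.get_image(name): name is "scene" or "top" or "wrist"; returns the picture (400x640x3 uint8, red, green, blue); there is no depth.
- eyes.get_calibration(name): a dict with "camera_matrix" (3x3 intrinsics, pixels), "view" (4x4, takes a point from world to camera coordinates). Camera axes: x right, y up, looking along -z (the intrinsics and any distortion apply to the point x, -y, -z); pixel columns grow to the right and rows downward; lengths in m; the calibration is good to about 2 mm. A picture is of the moment at which its call begins: read the wrist's pose just before it. get_calibration takes no time and is no camera call; for the wrist camera it gives the pose at the moment of the call.
- job.sign_off(): hands the job in; it is judged then, once.
The state is a dict: "clock": time; "qpos": joint angles; "qd": joint speeds; "effort": joint torques, N m; "position": TCP position; "ee_rot": TCP orientation; "contact_force": force on the tool from outside, world axes, zero at the start; "moment": the same for the moment, N m; "width": finger opening in m; "gripper_force": force on a finger pad.
Only numpy, scipy, OpenCV 4.12 (cv2) and the standard library are available. Lean on these libraries where they do the work, as an engineer would, in place of code of your own. Each camera call takes 0.05 s, during which the arm holds its last target. There are 200 camera calls.

## Working session

There is one attempt and no reset: what is moved stays moved. The work goes in short steps, Python scripts to look and compute and a tool call to move; the robot and the scene stay as the last step left them, time stands still between calls to the robot, and variables do not carry over. Pictures are saved under pics/ and viewed, at most 10 in all, crops included, and the job is handed in when it is done.

Besides the shell and the picture viewer there is one more tool, called after "Emit:" in YAML: its name, and indented under it one key for each argument. drive_tool: Moves the arm, as the interface text tells. Its arguments: {"type":"object","properties":{"rows":{"type":"array"},"force":{"type":"number"}},"required":["rows"]}

```bash
mkdir -p pics; ls
python3 - <<'E'
from rig import manip, eyes, job
import cv2,numpy as np
s=manip.get_state();print(s)
for n in("scene","top"):
    c=eyes.get_calibration(n);print(n,c)
    cv2.imwrite(f"pics/{n}0.png",eyes.get_image(n)[:,:,::-1])
E
```

```text
pics
{'clock': 0.0, 'qpos': array([-1.25004832e+00,  2.76606314e-01,  1.50613745e+00,  4.24234671e-05,
        1.36070941e+00, -1.21030018e-01]), 'qd': array([ 2.77121939e-03, -1.42307216e-03, -8.54285924e-07,  9.14977675e-05,
        2.28557956e-04,  1.89166958e-03]), 'effort': array([ 2.54987481e-05, -4.16773224e+01, -2.45806056e+01, -3.31111260e-04,
        1.09873610e-02, -2.59660470e-05]), 'position': array([ 0.24567032, -0.51931061,  0.24143153]), 'ee_rot': array([-9.27693073e-04,  9.75703606e-01,  2.19092690e-01, -7.21025850e-05]), 'contact_force': array([ 0.11499806, -0.31487448, -0.37175707]), 'moment': array([ 0.05174744, -0.0562349 , -0.01580142]), 'gripper_force': 0.0, 'width': 0.08519630873461384}
scene {'camera_matrix': array([[413.10358161,   0.        , 316.99649889],
       [  0.        , 413.10358161, 195.53293108],
       [  0.        ,   0.        ,   1.        ]]), 'view': array([[-4.91772461e-01,  8.70723224e-01, -9.56330015e-04,
         2.46662124e-01],
       [-7.17013453e-01, -4.04335672e-01,  5.67806633e-01,
         3.51388642e-01],
       [ 4.94015744e-01,  2.79917367e-01,  8.23161413e-01,
        -1.37444157e+00],
       [ 0.00000000e+00,  0.00000000e+00,  0.00000000e+00,
         1.00000000e+00]])}
top {'camera_matrix': array([[454.88064512,   0.        , 318.6167165 ],
       [  0.        , 454.88064512, 195.77006785],
       [  0.        ,   0.        ,   1.        ]]), 'view': array([[-0.00971013, -0.99945378, -0.03158885,  0.08928858],
       [ 0.99650022, -0.01229466,  0.08268103, -0.59958365],
       [-0.08302425, -0.03067545,  0.99607529, -1.04318798],
       [ 0.        ,  0.        ,  0.        ,  1.        ]])}
```

View pics/scene0.png

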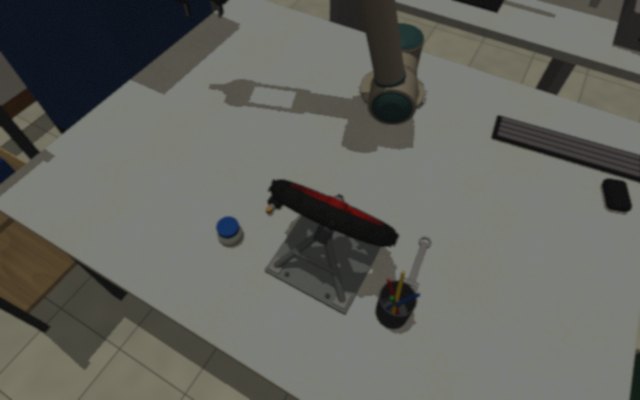

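View pics/top0.png

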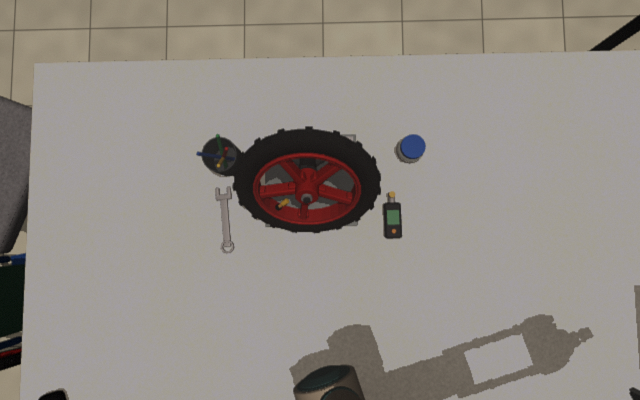

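The scene view shows the stand from behind, with its plate corners near (267,270), (346,310) and (380,250). The top view shows the wheel face with its hub near (307,187) and the yellow cap near (283,204). I'll enlarge both.

Run:
```python
import cv2,numpy as np
a=cv2.imread("pics/top0.png")[115:245,195:435]; b=cv2.imread("pics/scene0.png")[165:325,205:445]
f=lambda i:cv2.convertScaleAbs(cv2.resize(i,None,fx=3.3,fy=3.3,interpolation=cv2.INTER_CUBIC),alpha=1.5,beta=25)
cv2.imwrite("pics/topc.png",f(a));cv2.imwrite("pics/scenec.png",f(b))
```

```text
(no output)
```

View pics/topc.png

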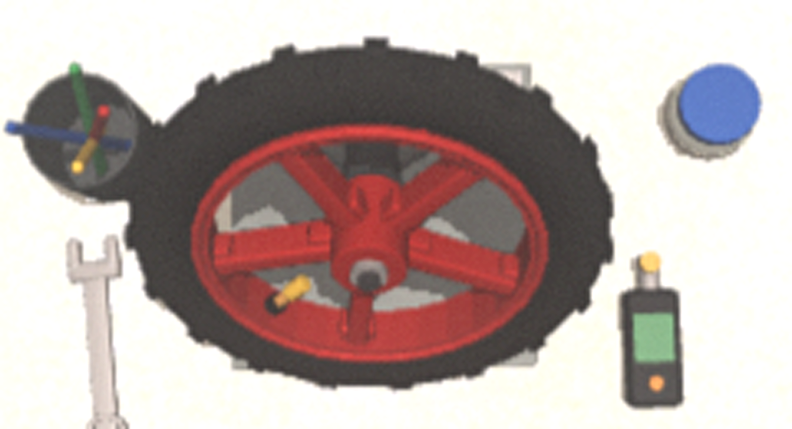

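View pics/scenec.png

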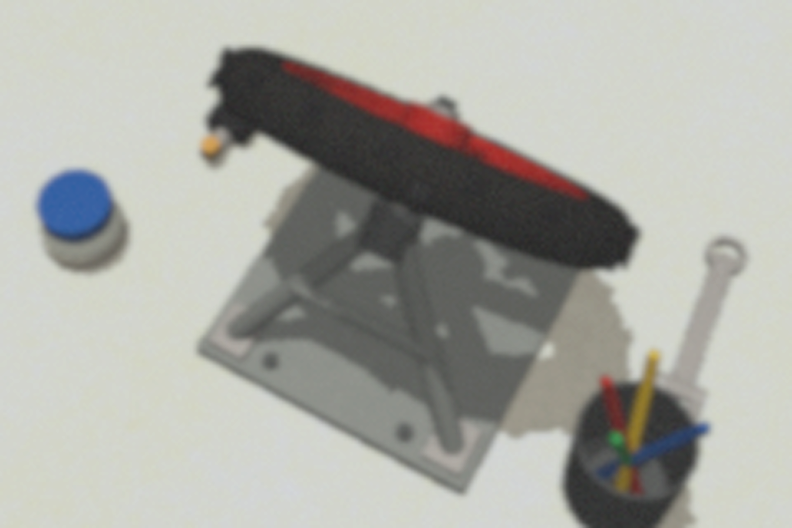

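The top view shows the valve lower-left (cap at 283,203; foot at 278,207), between the bottom and left spokes. Plate corners are visible in both views. Next I'll compute the stand pose and wheel angle.

```bash
cat > h.py <<'E'
from rig import manip, eyes, job
import cv2,numpy as np
def ray(n,px):
    c=eyes.get_calibration(n);V=c["view"];K=c["camera_matrix"]
    q=np.linalg.inv(K)@[px[0],px[1],1];d=V[:3,:3].T@(q*[1,-1,-1]);o=-V[:3,:3].T@V[:3,3];return o,d
def onplane(n,px,p0,nn):
    o,d=ray(n,px);return o+d*(np.dot(p0-o,nn)/np.dot(d,nn))
def proj(n,p):
    c=eyes.get_calibration(n);q=(c["view"]@np.append(p,1))[:3]*[1,-1,-1];q=c["camera_matrix"]@q;return q[:2]/q[2]
A=np.radians(35)
class W:
    def __init__(s,x,y,yaw):
        c,n=np.cos(yaw),np.sin(yaw);s.R=np.array([[c,-n,0],[n,c,0],[0,0,1]])
        s.hub=np.array([x,y,0])+s.R@[-.03,0,.165]
        s.ax=s.R@[-np.cos(A),0,np.sin(A)]; s.u=s.R@[np.sin(A),0,np.cos(A)]; s.v=s.R@[0,-1,0]
    def pt(s,th,r,h=0): t=np.radians(th);return s.hub+r*(np.cos(t)*s.u+np.sin(t)*s.v)+h*s.ax
    def ang(s,n,px,h=0):
        d=onplane(n,px,s.hub+h*s.ax,s.ax)-s.hub;return np.degrees(np.arctan2(d@s.v,d@s.u))%360,np.hypot(d@s.v,d@s.u)
E
python3 - <<'E'
from h import *
z=np.array([0,0,.012]);k=np.array([0,0,1.])
for n,x0,y0,P in(("scene",205,165,[(200,345),(465,487)]),("top",195,115,[(530,65),(537,362),(235,367)])):
    for p in P: print(n,p,onplane(n,(x0+p[0]/3.3,y0+p[1]/3.3),z,k).round(4))
img=cv2.imread("pics/top0.png");hsv=cv2.cvtColor(img,cv2.COLOR_BGR2HSV)
m=((hsv[...,0]<8)|(hsv[...,0]>172))&(hsv[...,1]>120)&(hsv[...,2]>40);m=m.astype(np.uint8)
m[:, :245]=0;m[:,370:]=0;m[240:]=0
cs,_=cv2.findContours(m,cv2.RETR_EXTERNAL,cv2.CHAIN_APPROX_NONE);c=max(cs,key=cv2.contourArea)
e=cv2.fitEllipse(cv2.convexHull(c));print("ellipse",e)
ym=(abs(hsv[...,0].astype(int)-24)<7)&(hsv[...,1]>130)&(hsv[...,2]>100);ys,xs=np.nonzero(ym[190:215,270:300]);cap=(xs.mean()+270,ys.mean()+190);print("cap",cap,len(xs))
np.save("cap.npy",cap)
E
```

```text
scene (200, 345) [ 0.7494 -0.0022  0.012 ]
scene (465, 487) [0.7481 0.2144 0.012 ]
top (530, 65) [ 0.7479 -0.0072  0.012 ]
top (537, 362) [ 0.532  -0.0087  0.012 ]
top (235, 367) [0.5306 0.2085 0.012 ]
ellipse ((306.5458984375, 188.25563049316406), (72.99085998535156, 108.7655029296875), 91.68719482421875)
cap (np.float64(284.4736842105263), np.float64(201.8684210526316)) 38
```

Run:
```python
from h import *
cap=np.load("cap.npy")
for y in(.101,.103,.105):
    w=W(.639,y,.005)
    pts=np.array([proj("top",w.pt(t,.106,.017)) for t in range(0,360,5)],np.float32)
    print(y,w.hub,cv2.fitEllipse(pts)[:2],w.ang("top",cap))
w=W(.639,.103,.005)
for nm,p in(("left",(195+270/3.3,115+240/3.3)),("UL",(195+315/3.3,115+175/3.3)),("UR",(195+440/3.3,115+190/3.3)),("R",(195+470/3.3,115+262/3.3)),("B",(195+357/3.3,115+310/3.3))): print(nm,w.ang("top",p,.013))
```

```text
0.101 [0.60900037 0.10085    0.165     ] ((307.33050537109375, 189.4962615966797), (67.98297119140625, 105.0804672241211)) (np.float64(226.29739505492662), np.float64(0.07205170823398466))
0.103 [0.60900037 0.10285    0.165     ] ((306.33697509765625, 189.5091094970703), (67.97089385986328, 105.07942199707031)) (np.float64(225.16789569851503), np.float64(0.0706315052303784))
0.105 [0.60900037 0.10485    0.165     ] ((305.34356689453125, 189.52197265625), (67.95850372314453, 105.07888793945312)) (np.float64(223.992520961174), np.float64(0.0692398708127597))
left (np.float64(281.31033359195527), np.float64(0.06034852230484995))
UL (np.float64(338.6151693778388), np.float64(0.0738946697983308))
UR (np.float64(40.0897833504082), np.float64(0.07052372948062))
R (np.float64(101.17265617188512), np.float64(0.06406554418708728))
B (np.float64(189.86210856615992), np.float64(0.059646815526671615))
```

```bash
cat >> h.py <<'E'
from scipy.spatial.transform import Rotation as Ro
w=W(.639,.1028,.003)
def cur():
    s=manip.get_state();q=s["ee_rot"];return s,Ro.from_quat([q[1],q[2],q[3],q[0]])
def tgt():
    z=-w.ax;x=w.u;return Ro.from_matrix(np.c_[x,np.cross(z,x),z])
def delta(p):
    s,R=cur();rv=(tgt()*R.inv()).as_rotvec();print("shift cm",((p-s["position"])*100).round(2),"turn",rv.round(3),"F",s["contact_force"].round(1),"t",s["clock"],"q",s["qpos"].round(2))
E
python3 - <<'E'
from h import *
print(w.pt(9,.062,.1));delta(w.pt(9,.062,.1));print(w.ax)
E
```

```text
[0.56223815 0.09287073 0.27251979]
shift cm [31.66 61.22  3.1 ] turn [ 0.212 -0.944 -0.405] F [-0.9 -0.1  0.5] t 0.1 q [-1.25  0.28  1.51 -0.    1.36 -0.12]
[-0.81914836 -0.00245745  0.57357644]
```

Emit:
drive_tool:
  rows:
    - [[0.026, -0.118, -0.05], [1.5, 5, 1], 0]
    - [[0.026, -0.118, -0.05], [1.5, 5, 1], 0]
    - [[0.026, -0.118, -0.05], [1.5, 5, 1], 0]
    - [[0.026, -0.118, -0.05], [1.5, 5, 1], 0]
    - [[0.026, -0.118, -0.05], [1.5, 5, 1], 0]
    - [[0.026, -0.118, -0.05], [1.5, 5, 1], 0]
    - [[0.026, -0.118, -0.05], [1.5, 5, 1], 0]
    - [[0.026, -0.118, -0.05], [1.5, 5, 1], 0]
  force: 30

```text
clock: 1.1
position: [0.3663, -0.1181, 0.3223]
ee_rot: [0.002, 0.886, 0.003, 0.463]
contact_force: [0.3, 1.2, 0.4]
width: -0.0
gripper_force: 0.0
```

Run:
```python
from h import *
delta(w.pt(9,.062,.1))
```

```text
shift cm [19.6  21.1  -4.98] turn [ 0.005  0.003 -0.   ] F [0.3 1.2 0.4] t 1.1 q [-1.51 -0.43  2.31  1.    1.35 -0.23]
```

Emit:
drive_tool:
  rows:
    - [[0, 0, 0], [2, 5, 0], 0]
    - [[0, 0, 0], [3, 5, 0], 0]
    - [[0, 0, 0], [4, 5, 0], 0]
    - [[0, 0, 0], [5, 5, -2], 0]
    - [[0, 0, 0], [5.6, 1.1, -3], 0]
    - [[0, 0, 0], [0, 0, 0], 0]

```text
clock: 1.85
position: [0.4861, -0.0072, 0.265]
ee_rot: [-0.005, 0.901, 0.001, 0.433]
contact_force: [-0.7, 0.4, 0.1]
width: -0.0
gripper_force: 0.0
```

Run:
```python
from h import *
delta(w.pt(9,.062,.1))
cv2.imwrite("pics/w1.png",eyes.get_image("wrist")[:,:,::-1])
print(proj("wrist",w.hub+.041*w.ax),[proj("wrist",w.pt(t,.106,.017)).round() for t in(0,90,180,270)],[proj("wrist",w.pt(t,.061,.013)).round() for t in(333,45,117,189,261)])
```

```text
shift cm [ 7.61 10.01  0.75] turn [-0.007 -0.064 -0.003] F [-0.7  0.4  0.1] t 1.85 q [-0.39 -0.21  2.32  1.05  0.36  0.3 ]
[185.38788016 204.40076473] [array([179.,  70.]), array([313., 195.]), array([210., 295.]), array([ 80., 196.])] [array([158., 135.]), array([240., 147.]), array([259., 222.]), array([196., 253.]), array([135., 204.])]
```

View pics/w1.png

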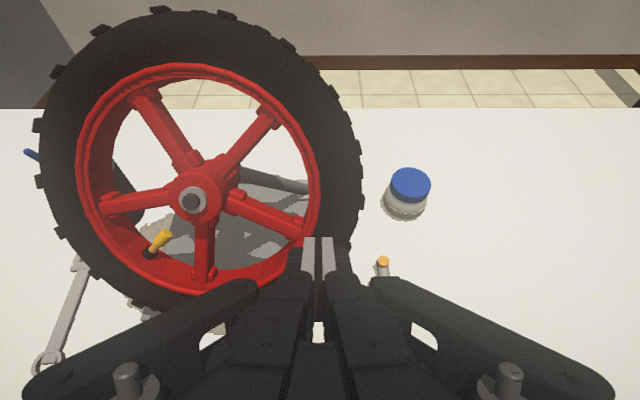

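The wrist view shows the wheel face: nut at (192,201), valve lower-left at (158,242), and an open gap between the upper two spokes. The nut is a few mm from where I predicted. The last move fell short because of the joint speed limits, so I'll carry on to the approach pose.

Emit:
drive_tool:
  rows:
    - [[0, -0.03, 0], [1, 2, 0.1], 0]
    - [[0, -0.03, 0], [1.5, 2, 0.1], 0]
    - [[0, 0, 0], [1.5, 2, 0.1], 0]
    - [[0, 0, 0], [1.5, 2, 0.2], 0]
    - [[0, 0, 0], [1.5, 2, 0.2], 0]
    - [[0, 0, 0], [0.6, 0, 0], 0]
    - [[0, 0, 0], [0, 0, 0], 0]

```text
clock: 2.78
position: [0.5535, 0.0614, 0.2851]
ee_rot: [-0.016, 0.888, 0.004, 0.46]
contact_force: [0.0, -0.9, 0.7]
width: 0.0001
gripper_force: 0.0
```

```bash
cat >> h.py <<'E'
def rim(img,yoff=0):
    hsv=cv2.cvtColor(img,cv2.COLOR_BGR2HSV)
    m=(((hsv[...,0]<8)|(hsv[...,0]>172))&(hsv[...,1]>120)&(hsv[...,2]>40)).astype(np.uint8)
    c=max(cv2.findContours(m,cv2.RETR_EXTERNAL,cv2.CHAIN_APPROX_NONE)[0],key=cv2.contourArea)
    ym=(abs(hsv[...,0].astype(int)-24)<7)&(hsv[...,1]>130)&(hsv[...,2]>100)
    n,_,st,ce=cv2.connectedComponentsWithStats(ym.astype(np.uint8))
    return cv2.fitEllipse(cv2.convexHull(c)),[(tuple(ce[i].round(1)),st[i,4]) for i in range(1,n) if st[i,4]>15]
E
python3 - <<'E'
from h import *
delta(w.pt(9,.062,.1))
i=eyes.get_image("wrist")[:,:,::-1].copy()
cv2.imwrite("pics/w2.png",i)
print(rim(i));print(rim(cv2.imread("pics/w1.png")))
print(proj("wrist",w.hub+.041*w.ax),cv2.fitEllipse(np.array([proj("wrist",w.pt(t,.106,.017)) for t in range(0,360,5)],np.float32)),[proj("wrist",w.pt(t,.061,.013)).round() for t in(333,45,117,189,261)])
E
```

```text
shift cm [ 0.87  3.15 -1.26] turn [-0.024 -0.004 -0.018] F [ 0.  -0.9  0.7] t 2.775 q [-0.07 -0.1   2.23  0.99  0.11  0.55]
(((274.2076110839844, 267.3806457519531), (238.57952880859375, 268.24176025390625), 101.35455322265625), [((np.float64(220.7), np.float64(327.6)), np.int32(75))])
(((197.3596954345703, 179.11111450195312), (224.8258514404297, 255.914306640625), 124.6712875366211), [((np.float64(162.4), np.float64(237.6)), np.int32(212)), ((np.float64(383.2), np.float64(260.3)), np.int32(67))])
[267.14438961 298.52457641] ((273.5097351074219, 269.1410827636719), (231.65573120117188, 259.9719543457031), 104.0921630859375) [array([235., 218.]), array([325., 231.]), array([338., 309.]), array([266., 340.]), array([203., 289.])]
```

View pics/w2.png

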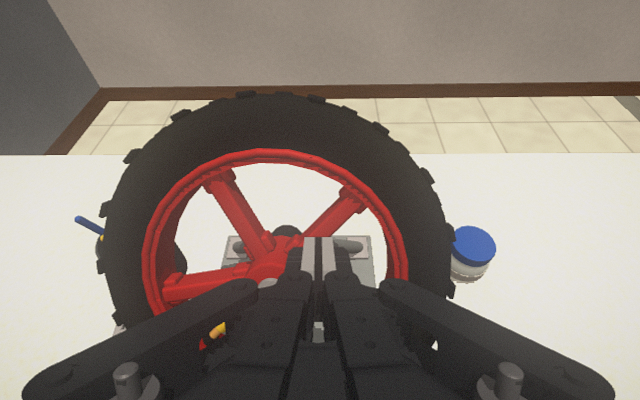

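The rim ellipse matches the prediction within 1–2 px, so the hub is confirmed. Joint 5 is at its limit, though, so I'll tilt the tool about 18° steeper.

```bash
cat >> h.py <<'E'
def tgt(t=.31):
    z=-w.ax;x=w.u;return Ro.from_rotvec(t*(w.R@[0,1,0]))*Ro.from_matrix(np.c_[x,np.cross(z,x),z])
def tcp(th,r,h): return w.pt(th,r,h)-.011*tgt().as_matrix()[:,2]
def where():
    s,R=cur();d=s["position"]+.011*R.as_matrix()[:,2]-w.hub
    print("tip th %.1f r %.4f h %.4f"%(np.degrees(np.arctan2(d@w.v,d@w.u)),np.hypot(d@w.v,d@w.u),d@w.ax))
E
python3 - <<'E'
from h import *
where();delta(tcp(9,.062,.05))
print((tcp(9,.062,-.01)-tcp(9,.062,.05))*100)
E
```

```text
tip th 31.6 r 0.0774 h 0.1034
shift cm [ 4.33  3.13 -3.21] turn [-0.028  0.305 -0.014] F [ 0.1 -0.5 -0.2] t 2.825 q [-0.07 -0.1   2.23  0.99  0.11  0.55]
[ 4.91489015  0.01474471 -3.44145862]
```

Emit:
drive_tool:
  rows:
    - [[-0.007, 0.1, -0.004], [0, 1, 0], 0]
    - [[-0.007, 0.1, -0.004], [0, 1, 0], 0]
    - [[-0.007, 0.1, -0.004], [0, 1, 0], 0]
    - [[-0.007, 0, 0], [1, 0.1, -0.8], 0]
    - [[0, 0, 0], [1, 0, -0.8], 0]
    - [[0, 0, 0], [1, 0, -0.8], 0]
    - [[0, 0, 0], [1, 0, -0.8], 0]
    - [[0, 0, 0], [0, 0, 0], 0]

```text
clock: 3.82
position: [0.596, 0.0988, 0.2517]
ee_rot: [-0.031, 0.922, 0.017, 0.385]
contact_force: [-0.1, 0.4, 0.1]
width: -0.0002
gripper_force: 0.0
```

Run:
```python
from h import *
where();delta(tcp(9,.062,.05));delta(tcp(9,.062,-.01))
cv2.imwrite("pics/w3.png",eyes.get_image("wrist")[:,:,::-1])
```

```text
tip th 2.9 r 0.0617 h 0.0496
shift cm [ 0.06 -0.58  0.09] turn [-0.047  0.141 -0.049] F [-0.1  0.4  0.1] t 3.825 q [0.01 0.02 2.08 0.24 0.25 1.34]
shift cm [ 4.97 -0.56 -3.35] turn [-0.047  0.141 -0.049] F [-0.1  0.4  0.1] t 3.825 q [0.01 0.02 2.08 0.24 0.25 1.34]
```

View pics/w3.png

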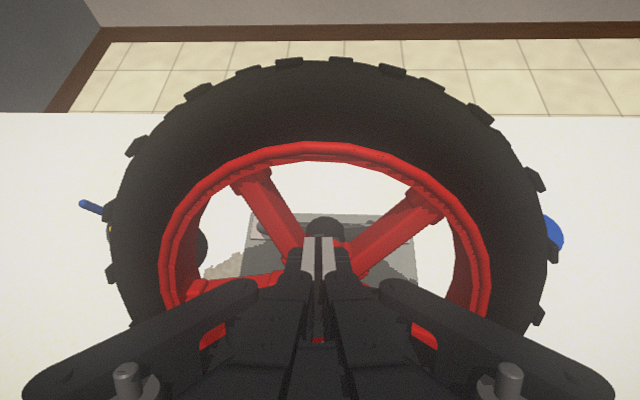

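The wrist view shows the tip in front of the gap between the upper spokes, at about (320,240). I'll correct the turn, then insert.

Emit:
drive_tool:
  rows:
    - [[-0.024, 0.07, -0.025], [0, -0.3, 0], 0]
    - [[-0.024, 0.07, -0.025], [0, -0.3, 0], 0]
    - [[0, 0, 0], [1, 0, -0.67], 0]
    - [[0, 0, 0], [1, 0, -0.67], 0]
    - [[0, 0, 0], [1, 0, -0.67], 0]
    - [[0, 0, 0], [1, 0, -0.67], 0]
    - [[0, 0, 0], [1, 0, -0.67], 0]
    - [[0, 0, 0], [0, 0, 0], 0]

```text
clock: 4.88
position: [0.6462, 0.0929, 0.2188]
ee_rot: [0.0, 0.947, 0.001, 0.32]
contact_force: [0.3, -0.8, 0.0]
width: -0.0003
gripper_force: 0.0
```

Run:
```python
from h import *
where();delta(tcp(9,.062,-.01))
P=[tcp(t,.062,-.01) for t in (9,15,21,27,33,39,45,51,57,63,69,75,81,87,93)]
print((np.diff(P,axis=0)*100).round(2))
```

```text
tip th 9.1 r 0.0628 h -0.0101
shift cm [-0.05  0.02 -0.06] turn [0.001 0.002 0.001] F [ 0.3 -0.8  0. ] t 4.875 q [ 0.05  0.16  1.93 -0.08  0.41  1.68]
[[-0.08 -0.64 -0.11]
 [-0.11 -0.62 -0.16]
 [-0.15 -0.59 -0.22]
 [-0.18 -0.56 -0.27]
 [-0.22 -0.53 -0.31]
 [-0.25 -0.48 -0.36]
 [-0.28 -0.44 -0.4 ]
 [-0.3  -0.38 -0.43]
 [-0.32 -0.33 -0.46]
 [-0.34 -0.26 -0.49]
 [-0.35 -0.2  -0.51]
 [-0.36 -0.14 -0.52]
 [-0.37 -0.07 -0.53]
 [-0.37 -0.   -0.53]]
```

Emit:
drive_tool:
  rows:
    - [[0, 0, 0], [-0.08, -0.64, -0.11], 0]
    - [[0, 0, 0], [-0.11, -0.62, -0.16], 0]
    - [[0, 0, 0], [-0.15, -0.59, -0.22], 0]
    - [[0, 0, 0], [-0.18, -0.56, -0.27], 0]
    - [[0, 0, 0], [-0.22, -0.53, -0.31], 0]
    - [[0, 0, 0], [-0.25, -0.48, -0.36], 0]
    - [[0, 0, 0], [-0.28, -0.44, -0.4], 0]
    - [[0, 0, 0], [-0.3, -0.38, -0.43], 0]

```text
clock: 5.88
position: [0.6313, 0.0508, 0.199]
ee_rot: [-0.0, 0.946, 0.001, 0.323]
contact_force: [1.2, 5.0, 2.1]
width: -0.0002
gripper_force: 2.1
```

Run:
```python
from h import *
where();delta(tcp(57,.062,-.01))
```

```text
tip th 54.3 r 0.0640 h -0.0092
shift cm [-0.13 -0.   -0.33] turn [0.    0.008 0.001] F [1.2 5.  2.1] t 5.875 q [-0.05  0.15  2.    0.09  0.34  1.45]
```

Emit:
drive_tool:
  rows:
    - [[0, 0, 0], [-0.34, -0.33, -0.5], 0]
    - [[0, 0, 0], [-0.36, -0.26, -0.53], 0]
    - [[0, 0, 0], [-0.37, -0.2, -0.54], 0]
    - [[0, 0, 0], [-0.37, -0.14, -0.54], 0]
    - [[0, 0, 0], [-0.37, -0.07, -0.54], 0]

```text
clock: 6.5
position: [0.6123, 0.0403, 0.1713]
ee_rot: [0.0, 0.947, 0.001, 0.322]
contact_force: [1.3, 2.1, 5.8]
width: 0.0002
gripper_force: 2.4
```

Run:
```python
from h import *
where();delta(tcp(87,.062,-.01))
i=eyes.get_image("top")[:,:,::-1].copy();cv2.imwrite("pics/t2.png",i)
for c,a in rim(i)[1]: print(c,a,w.ang("top",c))
cv2.imwrite("pics/t2c.png",cv2.resize(i[115:245,195:435],None,fx=3,fy=3,interpolation=cv2.INTER_CUBIC))
```

```text
tip th 86.7 r 0.0626 h -0.0095
shift cm [ 0.02  0.05 -0.06] turn [0.001 0.005 0.001] F [1.3 2.1 5.8] t 6.5 q [-0.07  0.16  2.08  0.18  0.26  1.34]
(np.float64(271.4), np.float64(180.7)) 43 (np.float64(284.80247589675446), np.float64(0.0728875170118301))
(np.float64(391.6), np.float64(194.1)) 25 (np.float64(99.5187346235329), np.float64(0.17847279533672408))
```

View pics/t2c.png

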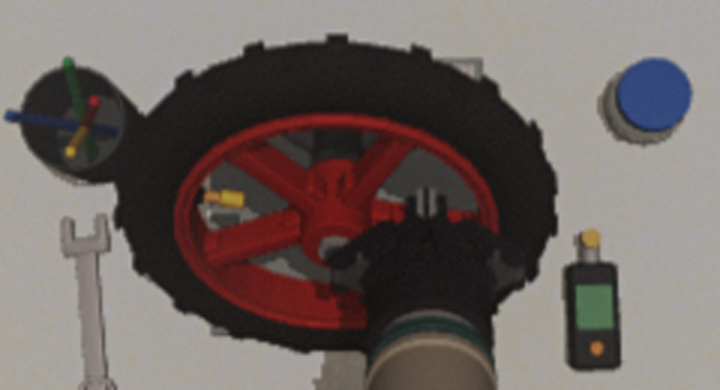

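The close-up shows the finger resting on the right spoke and the valve at the left, cap at (271,181), which is 285°. The wheel has turned 60° and 75° remains. I'll withdraw and go behind the next spoke.

Emit:
drive_tool:
  rows:
    - [[0, 0, 0], [0.37, 0.07, 0.53], 0]
    - [[0, 0, 0], [-1, 0, 0.7], 0]
    - [[0, 0, 0], [-1, 0, 0.7], 0]
    - [[0, 0, 0], [-1, 0, 0.7], 0]
    - [[0, 0, 0], [-1, 0, 0.7], 0]
    - [[0, 0, 0], [-0.5, 0, 0.35], 0]
    - [[0, 0, 0], [0, 0, 0], 0]

```text
clock: 7.42
position: [0.5704, 0.0413, 0.2082]
ee_rot: [0.0, 0.947, 0.001, 0.321]
contact_force: [-0.0, 0.1, -0.4]
width: -0.0001
gripper_force: 0.0
```

Run:
```python
from h import *
where();delta(tcp(357,.062,.045));delta(tcp(357,.062,-.01))
```

```text
tip th 80.9 r 0.0621 h 0.0461
shift cm [3.06 6.46 4.21] turn [0.001 0.004 0.   ] F [-0.   0.1 -0.4] t 7.425 q [-0.08  0.04  2.09  0.14  0.35  1.37]
shift cm [7.56 6.47 1.05] turn [0.001 0.004 0.   ] F [-0.   0.1 -0.4] t 7.425 q [-0.08  0.04  2.09  0.14  0.35  1.37]
```

Emit:
drive_tool:
  rows:
    - [[0, 0, 0], [0.6, 1.3, 0.84], 0]
    - [[0, 0, 0], [0.6, 1.3, 0.84], 0]
    - [[0, 0, 0], [0.6, 1.3, 0.84], 0]
    - [[0, 0, 0], [0.6, 1.3, 0.84], 0]
    - [[0, 0, 0], [0.6, 1.3, 0.84], 0]
    - [[0, 0, 0], [0, 0, 0], 0]

```text
clock: 8.18
position: [0.6016, 0.1071, 0.2502]
ee_rot: [-0.0, 0.947, 0.002, 0.322]
contact_force: [0.1, 0.7, 0.3]
width: 0.0001
gripper_force: 0.0
```

Run:
```python
from h import *
where();delta(tcp(357,.062,-.01))
i=eyes.get_image("top")[:,:,::-1].copy()
for c,a in rim(i)[1]: print(c,a,w.ang("top",c))
```

```text
tip th -4.1 r 0.0624 h 0.0444
shift cm [ 4.44 -0.11 -3.14] turn [ 0.001  0.005 -0.001] F [0.1 0.7 0.3] t 8.175 q [ 0.09  0.06  1.95 -0.12  0.48  1.75]
(np.float64(272.3), np.float64(179.5)) 40 (np.float64(288.0275203965637), np.float64(0.07176277022680362))
(np.float64(391.6), np.float64(194.1)) 25 (np.float64(99.5187346235329), np.float64(0.17847279533672408))
```

Emit:
drive_tool:
  rows:
    - [[0, 0, 0], [1.1, -0.02, -0.78], 0]
    - [[0, 0, 0], [1.1, -0.02, -0.78], 0]
    - [[0, 0, 0], [1.1, -0.02, -0.78], 0]
    - [[0, 0, 0], [1.1, -0.02, -0.78], 0]
    - [[0, 0, 0], [0, 0, 0], 0]

```text
clock: 8.85
position: [0.6452, 0.1053, 0.217]
ee_rot: [0.0, 0.947, 0.001, 0.32]
contact_force: [0.3, 0.9, -0.3]
width: 0.0003
gripper_force: 0.0
```

Run:
```python
from h import *
where();delta(tcp(357,.062,-.01))
P=[tcp(t,.062,-.01) for t in (-3,3,9,15)]
print((np.diff(P,axis=0)*100).round(2))
```

```text
tip th -2.3 r 0.0600 h -0.0103
shift cm [0.09 0.08 0.18] turn [0.001 0.001 0.001] F [ 0.3  0.9 -0.3] t 8.85 q [ 0.08  0.16  1.92 -0.12  0.41  1.75]
[[ 0.   -0.65  0.  ]
 [-0.04 -0.65 -0.06]
 [-0.08 -0.64 -0.11]]
```

Emit:
drive_tool:
  rows:
    - [[0, 0, 0], [0.1, -0.58, 0.18], 0]
    - [[0, 0, 0], [-0.04, -0.65, -0.06], 0]
    - [[0, 0, 0], [-0.08, -0.64, -0.11], 0]
    - [[0, 0, 0], [-0.11, -0.62, -0.16], 0]
    - [[0, 0, 0], [-0.15, -0.59, -0.22], 0]
    - [[0, 0, 0], [-0.18, -0.56, -0.27], 0]
    - [[0, 0, 0], [-0.22, -0.53, -0.31], 0]
    - [[0, 0, 0], [-0.25, -0.48, -0.36], 0]

```text
clock: 9.85
position: [0.6362, 0.0593, 0.2066]
ee_rot: [-0.001, 0.947, 0.001, 0.323]
contact_force: [0.7, 4.5, 1.6]
width: 0.0002
gripper_force: 2.2
```

Run:
```python
from h import *
where();delta(tcp(45,.062,-.01))
```

```text
tip th 43.2 r 0.0635 h -0.0089
shift cm [-0.04 -0.04 -0.26] turn [-0.     0.007  0.001] F [0.7 4.5 1.6] t 9.85 q [-0.03  0.15  1.98  0.05  0.36  1.5 ]
```

Emit:
drive_tool:
  rows:
    - [[0, 0, 0], [-0.3, -0.46, -0.46], 0]
    - [[0, 0, 0], [-0.32, -0.38, -0.48], 0]
    - [[0, 0, 0], [-0.33, -0.33, -0.48], 0]
    - [[0, 0, 0], [-0.34, -0.26, -0.49], 0]
    - [[0, 0, 0], [-0.35, -0.2, -0.51], 0]
    - [[0, 0, 0], [-0.36, -0.14, -0.52], 0]
    - [[0, 0, 0], [0, 0, 0], 0]

```text
clock: 10.72
position: [0.6139, 0.041, 0.1743]
ee_rot: [0.0, 0.948, 0.001, 0.319]
contact_force: [1.8, 0.1, 1.0]
width: 0.0001
gripper_force: 0.8
```

Run:
```python
from h import *
where();delta(tcp(90,.062,-.01))
i=eyes.get_image("top")[:,:,::-1].copy()
for c,a in rim(i)[1]: print(c,a,w.ang("top",c))
i=eyes.get_image("wrist")[:,:,::-1].copy();cv2.imwrite("pics/w4.png",i)
for c,a in rim(i)[1]: print(c,a,w.ang("wrist",c))
```

```text
tip th 83.5 r 0.0621 h -0.0090
shift cm [-0.32 -0.03 -0.63] turn [ 0.001 -0.     0.   ] F [1.8 0.1 1. ] t 10.725 q [-0.07  0.16  2.07  0.16  0.28  1.35]
(np.float64(300.2), np.float64(162.5)) 26 (np.float64(352.85206699743486), np.float64(0.07056753142140988))
(np.float64(391.6), np.float64(194.1)) 25 (np.float64(99.5187346235329), np.float64(0.17847279533672408))
(np.float64(120.3), np.float64(137.5)) 1399 (np.float64(352.558539882656), np.float64(0.07202370269422749))
```

View pics/w4.png

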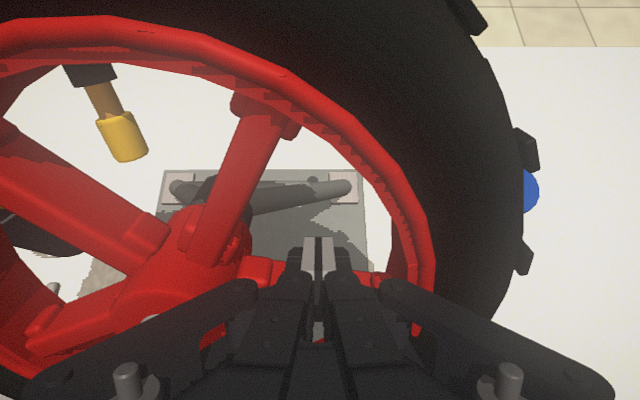

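The wrist view shows the yellow cap at (120,137), just left of the top. Both cameras give 352.7°, so about 7° remains.

Emit:
drive_tool:
  rows:
    - [[0, 0, 0], [-0.15, -0.01, -0.22], 0]
    - [[0, 0, 0], [-0.15, 0, -0.22], 0]
    - [[0, 0, 0], [-0.13, 0, -0.2], 0]
    - [[0, 0, 0], [0, 0, 0], 0]
    - [[0, 0, 0], [0, 0, 0], 0]

```text
clock: 11.45
position: [0.6113, 0.0412, 0.1699]
ee_rot: [0.0, 0.947, 0.001, 0.321]
contact_force: [-0.1, 1.2, 4.3]
width: -0.0003
gripper_force: 1.7
```

```bash
cat > m.py <<'E'
from h import *
where()
for n in("top","wrist"):
    for c,a in rim(eyes.get_image(n)[:,:,::-1].copy())[1]:
        g=w.ang(n,c)
        if abs(g[1]-.072)<.01: print(n,c,a,g)
print(cur()[0]["contact_force"].round(1))
E
python3 m.py
```

```text
tip th 88.2 r 0.0615 h -0.0094
top (np.float64(303.2), np.float64(162.2)) 26 (np.float64(357.6241581175872), np.float64(0.07076562291441636))
wrist (np.float64(132.8), np.float64(121.6)) 1441 (np.float64(357.5673732807868), np.float64(0.0720526427024327))
wrist (np.float64(8.5), np.float64(196.2)) 71 (np.float64(303.4235836092938), np.float64(0.07519182097549741))
[0.9 0.3 4.2]
```

Emit:
drive_tool:
  rows:
    - [[0, 0, 0], [-0.08, 0, -0.11], 0]
    - [[0, 0, 0], [-0.08, 0, -0.11], 0]
    - [[0, 0, 0], [0, 0, 0], 0]
    - [[0, 0, 0], [0, 0, 0], 0]

```text
clock: 12.05
position: [0.6095, 0.0413, 0.1672]
ee_rot: [-0.0, 0.947, 0.001, 0.321]
contact_force: [2.0, 0.6, 2.8]
width: -0.0
gripper_force: 1.7
```

```bash
python3 m.py
```

```text
tip th 91.3 r 0.0615 h -0.0094
top (np.float64(305.2), np.float64(162.2)) 25 (np.float64(0.7533875374362407), np.float64(0.07061362356599583))
wrist (np.float64(141.0), np.float64(112.6)) 1430 (np.float64(0.6201077007521617), np.float64(0.07196126516994193))
wrist (np.float64(7.7), np.float64(193.0)) 62 (np.float64(302.53765058162566), np.float64(0.07387074274861606))
[2.7 1.8 3.5]
```

On target at 0.7°. I'll back off the spoke, withdraw and verify.

Emit:
drive_tool:
  rows:
    - [[0, 0, 0], [0.2, 0, 0.28], 0]
    - [[0, 0, 0], [0.2, 0, 0.3], 0]
    - [[0, 0, 0], [-1, 0, 0.7], 0]
    - [[0, 0, 0], [-1.2, 0, 0.84], 0]
    - [[0, 0, 0], [-1.2, 0, 0.84], 0]
    - [[0, 0, 0], [-1.5, 0, 1], 0]
    - [[0, 0, 0], [-2, 0, 1.4], 0]
    - [[0, 0, 0], [-2, 0, 1.4], 0]

```text
clock: 13.15
position: [0.5229, 0.0413, 0.2357]
ee_rot: [0.0, 0.947, 0.001, 0.321]
contact_force: [0.7, -0.2, -0.1]
width: -0.0002
gripper_force: 0.0
```

Emit:
drive_tool:
  rows:
    - [[0, 0, 0], [-2, 0, 1.4], 0]
    - [[0, 0, 0], [-1, 0, 0.7], 0]
    - [[0, 0, 0], [0, 0, 0], 0]
    - [[0, 0, 0], [0, 0, 0], 0]

```text
clock: 13.65
position: [0.4946, 0.0412, 0.2557]
ee_rot: [0.0, 0.947, 0.001, 0.321]
contact_force: [-0.1, 0.4, 0.2]
width: -0.0001
gripper_force: 0.0
```

```bash
python3 m.py; python3 -c "
from h import *
i=eyes.get_image('wrist')[:,:,::-1].copy();cv2.imwrite('pics/w5.png',i);print(rim(i)[0],cv2.fitEllipse(np.array([proj('wrist',w.pt(t,.106,.017)) for t in range(0,360,5)],np.float32)))"
```

```text
tip th 85.1 r 0.0614 h 0.1354
top (np.float64(305.2), np.float64(162.1)) 27 (np.float64(0.7629581135204964), np.float64(0.07089076922736032))
wrist (np.float64(237.9), np.float64(61.5)) 335 (np.float64(1.5163438849536788), np.float64(0.07217410841593053))
[-0.2 -0.6  0.5]
((240.52688598632812, 129.5976104736328), (247.76129150390625, 286.5065002441406), 120.29222869873047) ((239.41693115234375, 132.1901092529297), (237.2711181640625, 276.3392333984375), 119.93773651123047)
```

View pics/w5.png

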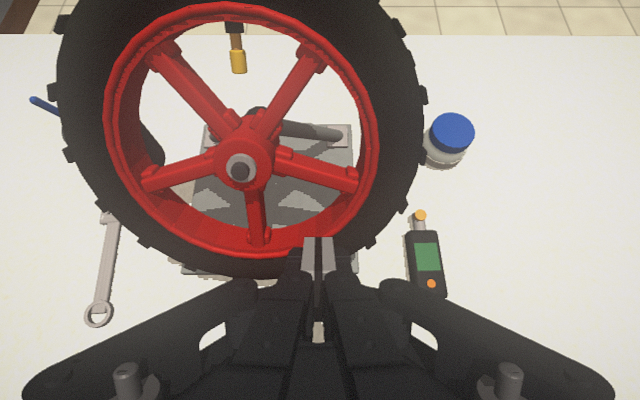

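The wrist view shows the yellow cap at (238,61), straight above the hub at (240,168). The wheel is at rest, the arm is clear and nothing around the stand has moved.

```bash
python3 -c "
from rig import job
print(job.sign_off())"
```

```text
the job is handed in; nothing more can be done
None
```

The valve stands at the top of the wheel, about 1° off the vertical by both cameras, after I pushed two spokes in turn; the arm is clear and the job is handed in (about 14 s on the robot's clock, no verdict returned).

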